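Take the knurled nut off the brown tape's spindle

TASK

The roll of brown tape is to be changed: unscrew the knurled brass nut from the spindle that holds the brown roll, turning it anticlockwise (seen from above) until the thread lets go, and lift it straight up off the spindle. Then set it down gently in the blue parts tray, standing flat the same way up as it came off. Leave the nut of the cream tape's spindle alone.

Things in the scene. Friction and masses are not known exactly. Their poses are not given: they have to be found in the camera images.
- nut_brown: The nut to take off: open-ended knurled brass cylinder, 46 mm diameter, 40 mm high, 120 g. Origin: centre of its underside, z up its axis. Grip it across the diameter from above, upper 30 mm. Coarse right-hand thread: turned anticlockwise from above it rises 24 mm per full turn and is free after 50 to 70 degrees (80 to 90 surely frees it, more does no harm); before that it cannot be pulled off.
- spindle_brown: Spindle with the brown tape, fast to the table: grey round base 100 mm wide, 10 mm high, brown roll (84 mm wide, 30 mm high, fixed) on it, upright steel stud in the middle. Origin: centre of the base's underside, z up. The nut's underside starts 40.4 mm above it, just over the roll's top; the stud's tip is at 74.4 mm, so the nut is off when raised over 34 mm.
- nut_cream: The like brass nut on the other spindle (same size, origin and axes): to be left where it is.
- tray: Blue parts tray, fixed on the table: 150 x 150 mm outside, 18 mm high, walls and floor 4 mm thick. Origin: centre of its underside, x and y along its sides; the inner floor is 4 mm above it. Set the nut down near its middle.
Not all that is in view belongs to the job. Leave any purple look-alike of the nut_brown alone.

How it is judged:
By the outcome, as a careful person would: the job done as asked, in the order asked, and still so for the second after the job is handed in, with the robot touching nothing.
It also fails if it takes over 43 s, if anything falls off the work surface, if the arm or the gripper's body presses on something with over 40 N, if the wrist force passes 120 N, or if a joint passes its speed limit or range.

ROBOT

A 7-joint arm with a two-finger parallel gripper is mounted at the origin on a cart in front of the work surface, level with it; the furniture and walls round the work are solid. World frame = base frame: x ahead of the robot, y to its left, z up, the work surface at z = 0. Lengths are in m, angles in rad, forces in N, time in s.
With the tool pointing down it reaches from about 0.35 to 0.775 m from the base axis. Payload 3.1 kg.
Tool frame: the origin (TCP) lies midway between the tips of the shut fingers; the grasp point (between the pads) lies 19 mm behind it; z points along the fingers, y is the line along which they close (so a half turn about z gives the same grasp; the last joint's range is limited). The gripper opens to 85 mm and grips with 20 to 120 N. Pads are 22 mm wide; open, the fingers measure 114 mm over their backs; the gripper's body (76 mm by 85 mm) begins 54 mm behind the grasp point. The pads swing forward as they close: fully open they stand 13 mm farther back than shut.
Start: joints at [-1.333, 0.311, 0.014, 1.512, -0.004, 1.319, -0.027], TCP at [0.152, 0.529, 0.205] pointing down, gripper open.
Joint ranges: [-2.7, 2.7], [-0.3, 1.91], [-1.27, 1.3], [0.12, 2.57], [-1.44, 4.58], [0.2, 2.03], [-3.05, 3.05]. Speed limits (rad/s): [2.79, 2.79, 3.14, 3.14, 3.14, 3.14, 3.14].

INTERFACE

Orientations are given as [roll, pitch, yaw] about the fixed x, y, z axes, in that order (R = Rz(yaw) Ry(pitch) Rx(roll)).
In Python, from plant import * gives the robot as it stands. The module is installed in compiled form; this text tells all that it offers.
- The arm moves only by the tool arm_command, never from a script. Its argument "plan" is a list of rows, each a list of 5 numbers: the opening in per cent of the stroke, from 0 (shut) to 100 (fully open), then the shift along the tool's x, y, z in cm, then the turn about the tool's z in rad. In form: [[grip, x, y, z, spin], ...]. A call has 1 to 12 rows; each row is the pose to reach, as a shift and turn from the pose commanded when the call began, along the tool's axes at that moment; what a row does not reach only later rows make up. A row lasts 1/10 s, in which the tool goes at most 50 mm and 8.59 degrees, less where a joint would pass 70% of its speed; a pose out of reach is approached as far as the arm can. A call with a gripper value outside its range is refused whole. The fingers move at their own pace and stop on an object; "newtons" is the grip in N (left out, the last holds). Time passes only in rows, so rows that repeat a pose let the fingers close. It gives the time, the measured TCP pose, the force, the opening and the grip force at its end, in the units of the state.
- read_state(): the state, without advancing time (a new reading comes with each control period).
- capture(name): name is "scene" or "top"; returns a dict with "img" (384x512x3 uint8, blue, green, red), "K" (3x3 intrinsics, pixels), "R" (3x3) and "t" (3): a world point X has camera coordinates R X + t. Camera axes: x right, y down, z forward; pixel columns grow to the right and rows downward; lengths in m; the calibration is good to about 2 mm. A picture is of the moment at which its call begins. There is no depth.
- finish_job(): hands the job in; it is judged then, once.
The state is a dict: "time": time; "q": joint angles; "joint_velocities": joint speeds; "tau": joint torques, N m; "position": TCP position; "tool_rot": TCP orientation; "contact_force": force on the tool from outside, world axes, zero at the start; "moment": the same for the moment, N m; "width": opening from 0.0 (shut) to 1.0 (fully open); "finger_force": force on a finger pad.
Only numpy, scipy, OpenCV 4.12 (cv2) and the standard library are available. Lean on these libraries where they do the work, as an engineer would, in place of code of your own. Each camera call takes 0.05 s, during which the arm holds its last target. There are 200 camera calls.

## Working session

There is one attempt and no reset: what is moved stays moved. The work goes in short steps, Python scripts to look and compute and a tool call to move; the robot and the scene stay as the last step left them, time stands still between calls to the robot, and variables do not carry over. Pictures are saved under pics/ and viewed, at most 10 in all, crops included, and the job is handed in when it is done.

Besides the shell and the picture viewer there is one more tool, called after "Emit:" as name([rows], argument=value, ...), one row to a line, values as JSON. arm_command: Moves the arm, as the interface text tells. Its arguments: {"type":"object","properties":{"plan":{"type":"array"},"newtons":{"type":"number"}},"required":["plan"]}

```bash
mkdir -p pics
python3 - <<'E'
from plant import *
import cv2
s=read_state();print(s['time'],s['position'],s['tool_rot'],s['width'],s['q'])
for n in("scene","top"):
    c=capture(n);cv2.imwrite(f"pics/{n}0.png",c["img"]);print(n,c["K"].tolist(),c["R"].round(4).tolist(),c["t"].round(4).tolist())
E
```

```text
0.0 [0.15164847 0.52785469 0.20361764] [-3.13922474e+00  1.17134393e-04  2.86193442e+00] 1.000255469762201 [-1.33271114  0.31173535  0.01395882  1.51305245 -0.0043686   1.3192059
 -0.02718943]
scene [[436.847554323726, 0.0, 253.39134330929838], [0.0, 436.847554323726, 190.94706738733962], [0.0, 0.0, 1.0]] [[0.4717, -0.8818, -0.0002], [-0.5524, -0.2953, -0.7795], [0.6873, 0.3678, -0.6264]] [-0.2458, 0.2914, 0.9333]
top [[379.67255196330325, 0.0, 251.3192388285014], [0.0, 379.67255196330325, 183.25017657721037], [0.0, 0.0, 1.0]] [[-0.0036, -1.0, 0.0018], [-0.9771, 0.0032, -0.2128], [0.2128, -0.0025, -0.9771]] [-0.0492, 0.479, 0.9651]
```

View pics/scene0.png

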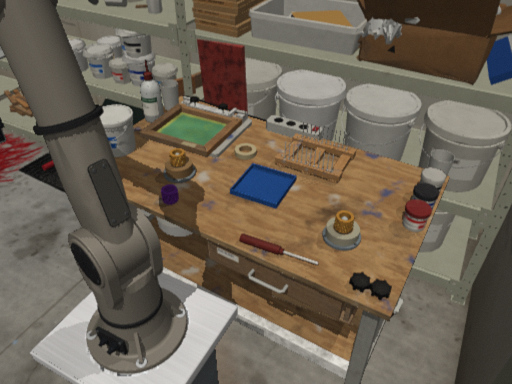

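View pics/top0.png

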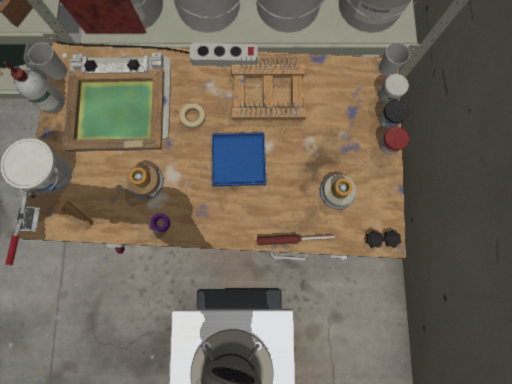

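The scene view shows two spindles with brass nuts, at about (180,160) and (343,225), and a purple decoy at (170,194). The blue tray is at (263,185). In the top view the spindles are at (143,178) and (340,188), and the tray at (239,159). I need a zoom to tell the brown roll from the cream one.

Run:
```python
import cv2,numpy as np
s=cv2.imread('pics/scene0.png');t=cv2.imread('pics/top0.png')
f=lambda i,x,y:cv2.resize(i[y-30:y+30,x-40:x+40],(400,300),interpolation=cv2.INTER_CUBIC)
cv2.imwrite('pics/z0.png',np.vstack([np.hstack([f(s,180,163),f(s,343,227)]),np.hstack([f(t,143,180),f(t,340,188)])]))
```

```text
(no output)
```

View pics/z0.png

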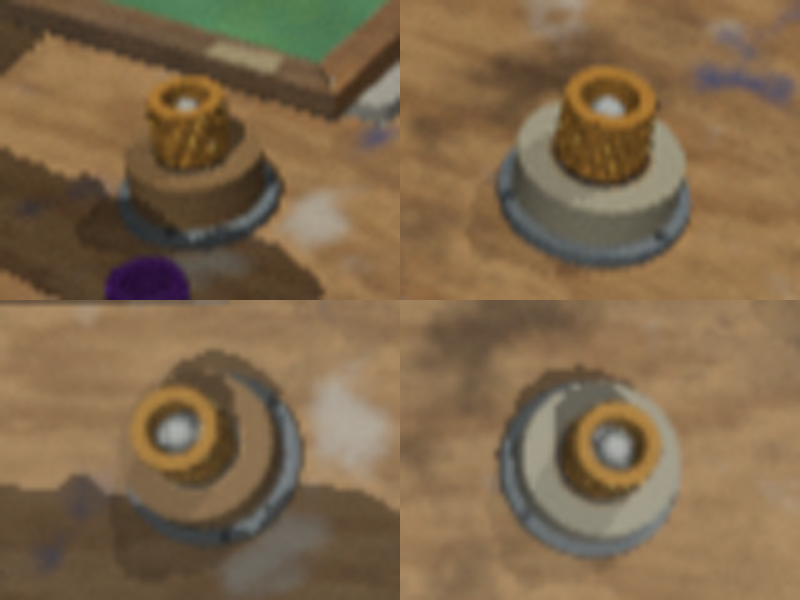

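The left spindle carries the brown roll. Its nut's top rim is centred at about (138,176) in the top view and (177.4,152.6) in the scene view.

```bash
cat > h.py <<'E'
import cv2,numpy as np
from plant import *
def ray(c,u):
    d=c["R"].T@np.linalg.solve(c["K"],[u[0],u[1],1.]);return -c["R"].T@c["t"],d
def onz(c,u,z):
    o,d=ray(c,u);return o+d*(z-o[2])/d[2]
def two(a,u,b,v):
    o,d=ray(a,u);p,e=ray(b,v);k=np.linalg.lstsq(np.c_[d,-e],p-o,rcond=None)[0]
    P,Q=o+d*k[0],p+e*k[1];return (P+Q)/2,np.linalg.norm(P-Q)
def big(m):
    return max(cv2.findContours(m,0,2)[0],key=cv2.contourArea)
def hsv(c): return cv2.cvtColor(c["img"],cv2.COLOR_BGR2HSV)
E
python3 - <<'E'
from h import *
a,b=capture("top"),capture("scene")
print("nut top",onz(a,(138.3,176.2),.0804),onz(b,(177.4,152.6),.0804),two(a,(138.3,176.2),b,(177.4,152.6)))
print("cream",two(a,(343,186.7),b,(345,216.5)))
for c,r in((a,(200,120,80,75)),(b,(225,155,80,60))):
    m=cv2.inRange(hsv(c),(105,140,40),(125,255,255));k=np.zeros_like(m);x,y,w,h=r;k[y:y+h,x:x+w]=255
    q=big(m&k);p=cv2.approxPolyDP(cv2.convexHull(q),4,True)[:,0];print(p.tolist())
    P=np.array([onz(c,u,.018 if c is a else .018)[:2] for u in p]);print(P.round(3).tolist(),P.mean(0))
E
```

```text
nut top [0.49231718 0.24403918 0.0804    ] [0.49228423 0.24312931 0.0804    ] (array([0.49261792, 0.24386981, 0.07997477]), np.float64(0.0007130343189572545))
cream (array([ 0.46456888, -0.29131771,  0.07218351]), np.float64(0.0010434139558287956))
[[262, 133], [264, 183], [213, 184], [213, 135]]
[[0.633, -0.082], [0.487, -0.086], [0.484, 0.055], [0.627, 0.058]] [ 0.55768976 -0.01383615]
[[252, 164], [295, 176], [275, 207], [230, 192]]
[[0.623, 0.06], [0.629, -0.085], [0.472, -0.094], [0.47, 0.049]] [ 0.54868455 -0.0175592 ]
```

Emit:
arm_command([
  [100,-2,-0.9,0,0],
  [100,-5.5,-2.4,0,0],
  [100,-10,-4.4,0,0],
  [100,-14.5,-6.4,0,0],
  [100,-19,-8.4,0,0],
  [100,-23.5,-10.4,0,0],
  [100,-28,-12.3,0,0],
  [100,-32.5,-14.3,0,0],
  [100,-36.5,-16.1,0,0],
  [100,-39,-17.2,0,0],
  [100,-40.6,-17.9,0,0],
  [100,-40.6,-17.9,0,0],
], newtons=50)

```text
time: 1.4
position: [0.4948, 0.2409, 0.2044]
tool_rot: [-3.14, 0.002, 2.855]
contact_force: [-0.1, -0.3, -0.3]
width: 0.999
finger_force: 0.0
```

Run:
```python
from h import *
a,b=capture("top"),capture("scene");s=read_state()
print(s['time'],s['position'],s['tool_rot'],s['q'],s['contact_force'])
f=lambda i,x,y:cv2.resize(i[y-60:y+60,x-80:x+80],(400,300),interpolation=cv2.INTER_CUBIC)
cv2.imwrite('pics/c1.png',np.hstack([f(a["img"],143,180),f(b["img"],180,153)]))
```

```text
1.5 [0.49189518 0.24510259 0.20436394] [ 3.14151005e+00 -1.45248670e-03  2.86196067e+00] [-0.70481852  0.3143532   0.28045736  1.5204323  -0.08950667  1.32034775
  0.87604968] [-0.52509657  0.63309124  0.76968998]
```

View pics/c1.png

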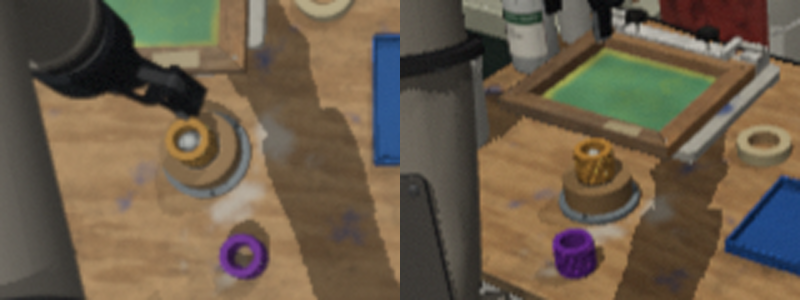

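The gripper shows up-left of the nut in the top crop, but I can't see it clearly in the scene crop. I'll check where the TCP should project in both full images.

Run:
```python
from h import *
a,b=capture("top"),capture("scene");s=read_state();P=s['position']
for c in(a,b):
    for z,col in((0,(0,255,0)),(.1,(0,0,255))):
        x=c["K"]@(c["R"]@(P+[0,0,z])+c["t"]);u=x[:2]/x[2];print(u);cv2.circle(c["img"],tuple(int(v) for v in u),3,col,1)
v=np.hstack([a["img"],b["img"]]);cv2.imwrite('pics/c2.png',cv2.resize(v,(800,300)))
```

```text
[121.57900036 164.16357173]
[105.23622162 151.27108864]
[171.42840236 115.80309816]
[167.03430694  82.69533869]
```

View pics/c2.png

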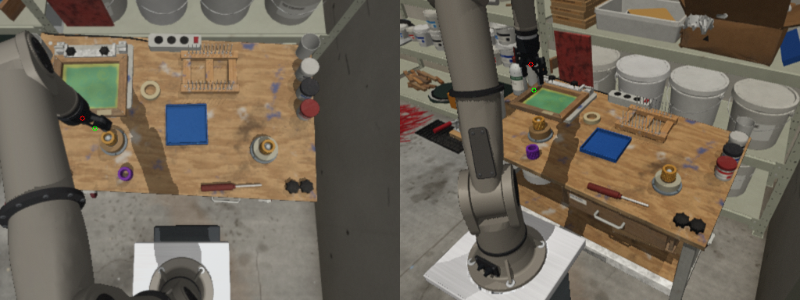

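The picture agrees with the readings: the fingers sit at the projected TCP (121,164). I'll turn back clockwise first to leave room on the last joint, and stay high.

Emit:
arm_command([
  [100,0,0,0,0.12],
  [100,0,0,1,0.24],
  [100,0,0,2.5,0.36],
  [100,0,0,4,0.48],
  [100,0,0,5,0.6],
  [100,0,0,6,0.72],
  [100,0,0,6.5,0.84],
  [100,0,0,7,0.96],
  [100,0,0,7,1.08],
  [100,0,0,7,1.2],
  [100,0,0,7,1.2],
  [100,0,0,7,1.2],
])

```text
time: 2.8
position: [0.4918, 0.2458, 0.1347]
tool_rot: [-3.141, -0.001, 1.667]
contact_force: [-0.7, -0.3, 0.2]
width: 1.0
finger_force: 0.0
```

Run:
```python
from h import *
L=[]
for i in range(6):
    c=capture("top");s=read_state();L.append(np.r_[s['position'],s['tool_rot']])
L=np.array(L);print(L.std(0).round(4),s['q'][6],s['time'])
p=np.median(L,0);print(p)
y=p[5];d=np.array([.4925,.2437])-p[:2]
print("tool x,y cm",100*(d@[np.cos(y),np.sin(y)]),100*(d@[np.sin(y),-np.cos(y)]))
```

```text
[2.0000e-04 3.0000e-04 0.0000e+00 2.9619e+00 1.0000e-04 1.2000e-03] -0.2327439852114042 3.1
[ 4.92417301e-01  2.44892692e-01  1.34784601e-01 -3.14148355e+00
 -3.72441293e-04  1.66367955e+00]
tool x,y cm -0.11952208874523959 -0.002827948546878823
```

Emit:
arm_command([
  [100,-0.1,0,1,0],
  [100,-0.1,0,3,0],
  [100,-0.1,0,5,0],
  [100,-0.1,0,6.5,0],
  [100,-0.1,0,7.5,0],
  [100,-0.1,0,8.1,0],
  [100,-0.1,0,8.4,0],
  [100,-0.1,0,8.4,0],
])

```text
time: 3.9
position: [0.4929, 0.2435, 0.0507]
tool_rot: [3.141, -0.0, 1.662]
contact_force: [-0.1, -0.4, 0.7]
width: 1.005
finger_force: 0.0
```

Emit:
arm_command([
  [70,0,0,0,0],
  [55,0,0,0,0],
  [45,0,0,0,0],
  [35,0,0,0,0],
  [30,0,0,0,0],
  [30,0,0,0,0],
  [30,0,0,0,0],
  [30,0,0,0,0],
  [30,0,0,0,0],
  [30,0,0,0,0],
], newtons=50)

```text
time: 4.9
position: [0.4926, 0.2442, 0.0537]
tool_rot: [-3.142, -0.002, 1.662]
contact_force: [-5.3, -1.2, 15.0]
width: 0.305
finger_force: 7.6
```

Run:
```python
from h import *
a,b=capture("top"),capture("scene");s=read_state()
print(s['time'],s['position'],s['contact_force'],s['moment'],s['width'],s['finger_force'])
f=lambda i,x,y:cv2.resize(i[y-30:y+30,x-40:x+40],(400,300),interpolation=cv2.INTER_CUBIC)
cv2.imwrite('pics/c3.png',np.hstack([f(a["img"],138,175),f(b["img"],180,148)]))
```

```text
5.0 [0.49263908 0.24417575 0.05369543] [-4.68888556 -2.07839285 15.06294041] [-0.32820904  1.28698448 -0.07510138] 0.30243591164579575 7.60922445443498
```

View pics/c3.png

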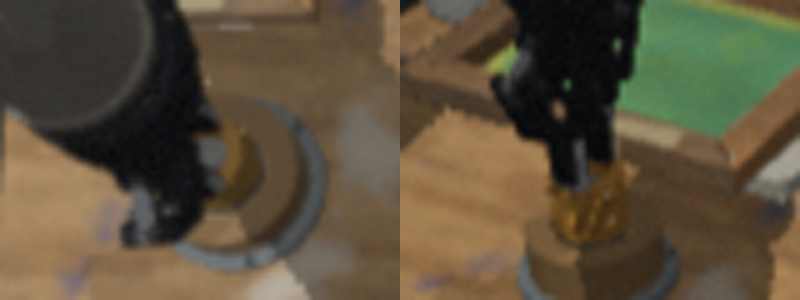

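The scene crop (right) shows the fingers ending on the nut's rim, at about (575,187), instead of beside it. So they closed over the top of the nut. I'll open and look again.

Emit:
arm_command([
  [50,0,0,0,0],
  [70,0,0,0,0],
  [100,0,0,0,0],
  [100,0,0,0,0],
  [100,0,0,0,0],
  [100,0,0,0,0],
])

```text
time: 5.6
position: [0.4926, 0.2434, 0.0504]
tool_rot: [-3.141, 0.0, 1.662]
contact_force: [-0.3, -0.7, -0.0]
width: 0.999
finger_force: 0.0
```

Run:
```python
from h import *
a,b=capture("top"),capture("scene");s=read_state()
print(s['time'],s['position'],s['contact_force'],s['width'])
P=s['position'];c=b;Rt=np.array([[.996,.092,0]])[0]
for z in(0,.013,.032):
  for w in(-.05,-.0425,0,.0425,.05):
    x=c["K"]@(c["R"]@(P+Rt*w+[0,0,z])+c["t"]);u=x[:2]/x[2];print(z,w,(u-[140,118])*[5,5])
f=lambda i,x,y:cv2.resize(i[y-30:y+30,x-40:x+40],(400,300),interpolation=cv2.INTER_CUBIC)
cv2.imwrite('pics/c4.png',np.hstack([f(a["img"],138,175),f(b["img"],180,148)]))
```

```text
5.7 [0.49267121 0.24347183 0.05052834] [-0.93409787 -0.37807687  0.10876624] 1.0029987999478773
0 -0.05 [149.06697011 258.02145949]
0 -0.0425 [155.70024431 251.18396583]
0 0 [192.2734824  213.48474276]
0 0.0425 [227.20499963 177.47778443]
0 0.05 [233.20725627 171.29073554]
0.013 -0.05 [146.41512949 240.12998974]
0.013 -0.0425 [153.1013065  233.32403373]
0.013 0 [189.95992408 195.80511528]
0.013 0.0425 [225.15404651 159.98051045]
0.013 0.05 [231.20044659 153.82579259]
0.032 -0.05 [142.47837406 213.56944163]
0.032 -0.0425 [149.24333901 206.81203445]
0.032 0 [186.52682046 169.57020585]
0.032 0.0425 [222.11166943 134.02511203]
0.032 0.05 [228.22372738 127.91988242]
```

View pics/c4.png

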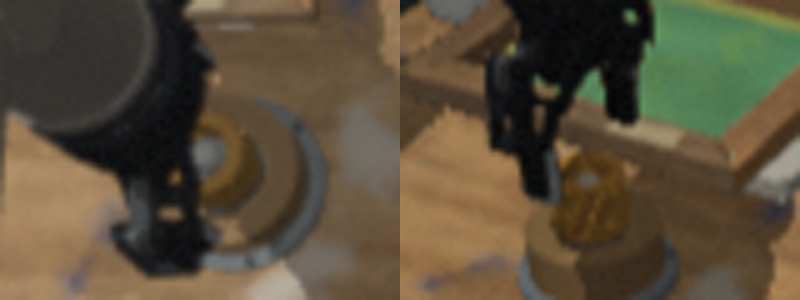

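Open, the finger tips are at (540,198) and (625,122) in the scene crop. That puts them about 37 mm above the read TCP, at z≈0.087, just over the nut's top. They are centred on the nut laterally, so they need to go about 23 mm lower.

Emit:
arm_command([
  [100,0,0,0.4,0],
  [100,0,0,0.9,0],
  [100,0,0,1.4,0],
  [100,0,0,1.8,0],
  [100,0,0,2.1,0],
  [100,0,0,2.3,0],
  [100,0,0,2.3,0],
])

```text
time: 6.4
position: [0.4925, 0.2434, 0.0274]
tool_rot: [-3.141, 0.0, 1.662]
contact_force: [1.0, -0.8, 0.4]
width: 1.0
finger_force: 0.0
```

Emit:
arm_command([
  [80,0,0,0,0],
  [65,0,0,0,0],
  [58,0,0,0,0],
  [50,0,0,0,0],
  [45,0,0,0,0],
  [40,0,0,0,0],
  [40,0,0,0,0],
  [40,0,0,0,0],
], newtons=50)

```text
time: 7.2
position: [0.4947, 0.2438, 0.0288]
tool_rot: [3.138, -0.001, 1.662]
contact_force: [3.0, 0.3, 4.3]
width: 0.527
finger_force: 51.5
```

Gripped at a width of 0.527, about 45 mm, as expected for the nut. Next I'll unscrew it, rising with the thread.

Emit:
arm_command([
  [30,0,0,0,0],
  [30,0,0,-0.04,-0.1],
  [30,0,0,-0.08,-0.2],
  [30,0,0,-0.12,-0.3],
  [30,0,0,-0.16,-0.4],
  [30,0,0,-0.2,-0.5],
  [30,0,0,-0.24,-0.6],
  [30,0,0,-0.28,-0.7],
  [30,0,0,-0.32,-0.8],
  [30,0,0,-0.32,-0.8],
], newtons=70)

```text
time: 8.2
position: [0.4972, 0.2444, 0.0319]
tool_rot: [3.134, 0.005, 2.463]
contact_force: [8.5, 1.1, 0.4]
width: 0.519
finger_force: 71.5
```

Emit:
arm_command([
  [30,0,0,-0.04,-0.1],
  [30,0,0,-0.08,-0.2],
  [30,0,0,-0.12,-0.3],
  [30,0,0,-0.16,-0.4],
  [30,0,0,-0.2,-0.5],
  [30,0,0,-0.24,-0.6],
  [30,0,0,-0.28,-0.7],
  [30,0,0,-0.32,-0.8],
  [30,0,0,-0.32,-0.8],
  [30,0,0,-0.32,-0.8],
])

```text
time: 9.2
position: [0.498, 0.2469, 0.0355]
tool_rot: [3.137, 0.012, -3.021]
contact_force: [8.5, 3.7, -2.6]
width: 0.52
finger_force: 71.7
```

Run:
```python
from plant import *
s=read_state();print({k:s[k] for k in('time','q','position','tool_rot','contact_force','moment','width','finger_force')})
```

```text
{'time': 9.2, 'q': array([-0.54869785,  0.46506335,  0.07754017,  1.73601939, -0.04413388,
        0.92960172,  1.23813199]), 'position': array([0.49797329, 0.246905  , 0.03548366]), 'tool_rot': array([ 3.13659953,  0.0115552 , -3.02088969]), 'contact_force': array([ 8.53638885,  3.72927293, -2.6470236 ]), 'moment': array([ 1.08023669, -2.21552755, -0.06023773]), 'width': 0.5201514797000666, 'finger_force': 71.7071778466925}
```

Emit:
arm_command([
  [30,0,0,-0.3,0],
  [30,0,0,-0.8,0],
  [30,0,0,-1.3,0],
])

```text
time: 9.5
position: [0.4973, 0.2471, 0.0473]
tool_rot: [3.137, 0.01, -3.02]
contact_force: [11.1, 5.6, -7.4]
width: 0.521
finger_force: 72.5
```

Emit:
arm_command([
  [30,0,0,-0.6,0],
  [30,0,0,-1.2,0],
  [30,0,0,-1.8,0],
  [30,0,0,-2.5,0],
  [30,0,0,-3.2,0],
  [30,0,0,-4.2,0],
  [30,0,0,-5.5,0],
  [30,0,0,-7,0],
  [30,0,0,-8,0],
  [30,0,0,-8.5,0],
  [30,0,0,-8.5,0],
])

```text
time: 10.6
position: [0.4933, 0.2438, 0.1331]
tool_rot: [3.141, 0.002, -3.021]
contact_force: [0.6, 0.3, -0.9]
width: 0.525
finger_force: 73.3
```

Run:
```python
from h import *
a,b=capture("top"),capture("scene");s=read_state()
print(s['time'],s['position'],s['tool_rot'],s['contact_force'],s['width'],s['q'][6])
f=lambda i,x,y:cv2.resize(i[y-30:y+30,x-40:x+40],(400,300),interpolation=cv2.INTER_CUBIC)
cv2.imwrite('pics/c5.png',np.hstack([f(a["img"],138,175),f(b["img"],180,138)]))
# tray centre from inner bottom/rim, minAreaRect at rim height
m=cv2.inRange(hsv(a),(105,140,40),(125,255,255));k=np.zeros_like(m);k[120:195,200:280]=255
(x,y),w,r=cv2.minAreaRect(big(m&k));print((x,y),w,onz(a,(x,y),.009))
```

```text
10.7 [0.49233355 0.24331954 0.13171587] [-3.14127024e+00 -9.06993657e-04 -3.02126675e+00] [-1.40926626  0.1482058  -0.99277837] 0.5212402330231583 1.2296672919619076
(238.14190673828125, 158.89102172851562) (50.92972946166992, 51.640010833740234) [ 0.55881216 -0.01392236  0.009     ]
```

View pics/c5.png

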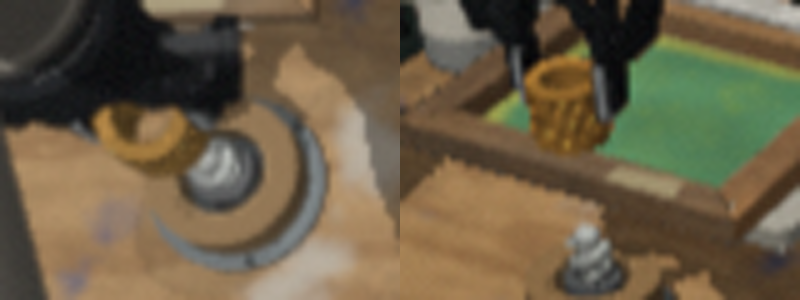

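The nut is free and held. The right crop shows the bare stud at (585,255), with the nut hanging above it at (568,105). Next I'll carry it over to the tray.

Emit:
arm_command([
  [30,-0.15,-1.2,0,0],
  [30,-0.5,-3.7,0,0],
  [30,-0.9,-7,0,0],
  [30,-1.35,-10.5,0,0],
  [30,-1.8,-14,0,0],
  [30,-2.25,-17.5,0,0],
  [30,-2.7,-21,0,0],
  [30,-3.05,-23.7,0,0],
  [30,-3.25,-25.3,0,0],
  [30,-3.4,-26.3,0,0],
  [30,-3.4,-26.3,0,0],
  [30,-3.4,-26.3,0,0],
])

```text
time: 11.9
position: [0.5577, -0.0125, 0.1317]
tool_rot: [3.141, -0.001, -3.021]
contact_force: [0.0, 0.2, -0.5]
width: 0.521
finger_force: 73.3
```

Run:
```python
from h import *
a,b=capture("top"),capture("scene");s=read_state()
print(s['time'],s['position'],s['tool_rot'],s['contact_force'],s['width'],s['finger_force'])
print("held nut top earlier",two(a,(127.6,170.6),b,(173.6,123.6)))
A=[]
for c in(a,b):
    x=c["K"]@(c["R"]@(s['position']+[0,0,.03])+c["t"]);u=x[:2]/x[2];x0,y0=int(u[0])-40,int(u[1])-30;print(x0,y0)
    A.append(cv2.resize(c["img"][y0:y0+60,x0:x0+80],(400,300),interpolation=cv2.INTER_CUBIC))
cv2.imwrite('pics/c6.png',np.hstack(A))
```

```text
12.0 [ 0.55776228 -0.01157963  0.13190678] [ 3.14033785e+00 -4.20256695e-04 -3.01866045e+00] [-0.19834253  0.48100414 -1.01568598] 0.5200297756746692 73.28869136050344
held nut top earlier (array([0.48118538, 0.23594389, 0.18739304]), np.float64(0.0032264565842931685))
195 112
223 110
```

View pics/c6.png

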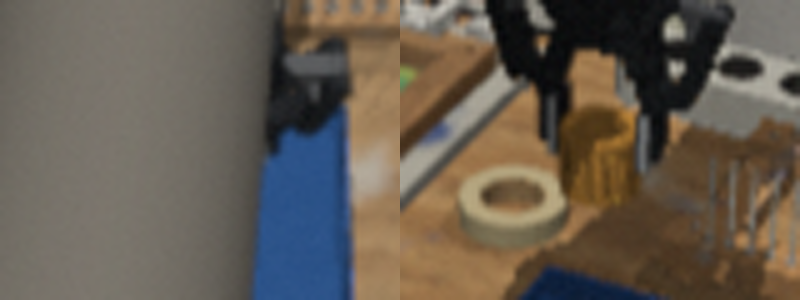

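The nut is held upright over the tray. Its underside is about 12 to 15 mm above the read TCP. I'll lower most of the way, then feel for the floor.

Emit:
arm_command([
  [30,0,0,1,0],
  [30,0,0,3,0],
  [30,0,0,5,0],
  [30,0,0,7,0],
  [30,0,0,9,0],
  [30,0,0,10.5,0],
  [30,0,0,11.7,0],
  [30,0,0,12.5,0],
  [30,0,0,13,0],
  [30,0,0,13.3,0],
  [30,0,0,13.3,0],
])

```text
time: 13.1
position: [0.5582, -0.0135, -0.0008]
tool_rot: [-3.142, 0.0, -3.021]
contact_force: [-0.1, 0.3, -0.2]
width: 0.521
finger_force: 73.3
```

Emit:
arm_command([
  [30,0,0,0.1,0],
  [30,0,0,0.2,0],
  [30,0,0,0.3,0],
  [30,0,0,0.4,0],
  [30,0,0,0.4,0],
])

```text
time: 13.6
position: [0.558, -0.0135, -0.005]
tool_rot: [3.142, -0.0, -3.021]
contact_force: [-0.2, -0.3, -1.6]
width: 0.519
finger_force: 73.3
```

Emit:
arm_command([
  [30,0,0,0.1,0],
  [30,0,0,0.2,0],
  [30,0,0,0.3,0],
  [30,0,0,0.3,0],
])

```text
time: 14.0
position: [0.5581, -0.0135, -0.0074]
tool_rot: [3.141, 0.0, -3.021]
contact_force: [-1.6, -0.2, 3.0]
width: 0.519
finger_force: 73.7
```

Emit:
arm_command([
  [30,0,0,0.1,0],
  [30,0,0,0.1,0],
  [30,0,0,0.1,0],
])

```text
time: 14.3
position: [0.5581, -0.0135, -0.0075]
tool_rot: [3.141, 0.0, -3.021]
contact_force: [-2.6, -0.3, 9.0]
width: 0.516
finger_force: 74.5
```

It is on the floor. Now I'll release slowly and retreat.

Emit:
arm_command([
  [54,0,0,0,0],
  [57,0,0,0,0],
  [60,0,0,0,0],
  [65,0,0,0,0],
  [70,0,0,0,0],
  [80,0,0,0,0],
  [90,0,0,0,0],
  [95,0,0,0,0],
  [95,0,0,0,0],
  [95,0,0,0,0],
], newtons=20)

```text
time: 15.3
position: [0.5581, -0.0135, -0.0089]
tool_rot: [3.142, 0.0, -3.021]
contact_force: [0.6, -0.3, 0.2]
width: 0.951
finger_force: 0.0
```

Emit:
arm_command([
  [95,0,0,-0.5,0],
  [95,0,0,-1.5,0],
  [95,0,0,-3,0],
  [95,0,0,-5,0],
  [95,0,0,-8,0],
  [95,0,0,-11,0],
  [95,0,0,-14,0],
  [95,0,0,-17,0],
  [95,0,0,-19,0],
  [95,0,0,-20,0],
  [95,0,0,-20,0],
])

```text
time: 16.4
position: [0.5592, -0.0136, 0.1932]
tool_rot: [-3.141, 0.004, -3.021]
contact_force: [-0.1, 0.6, 0.4]
width: 0.951
finger_force: 0.0
```

Run:
```python
from h import *
a,b=capture("top"),capture("scene");s=read_state()
print(s['time'],s['position'],s['contact_force'],s['width'])
cv2.imwrite('pics/c7.png',np.hstack([cv2.resize(a["img"][110:215,120:260],(400,300)),cv2.resize(b["img"][135:231,165:293],(400,300),interpolation=cv2.INTER_CUBIC)]))
```

```text
16.5 [ 0.55738014 -0.01346542  0.19034063] [-0.17756677  0.2901713  -0.43765346] 0.9525731722141884
```

View pics/c7.png

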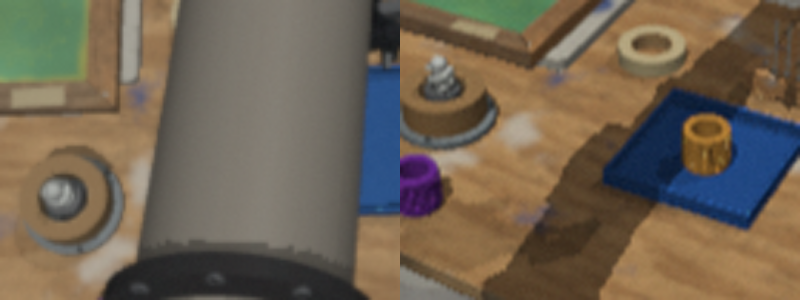

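The nut stands upright in the middle of the tray, at about (708,143) in the right crop. The brown spindle's stud is bare, and the gripper is well clear.

```bash
python3 -c "
from plant import *
print(finish_job())"
```

```text
the job is handed in; nothing more can be done
None
```

The brown spindle's nut is unscrewed, lifted off and standing upright near the middle of the blue tray, the cream nut was left alone, and the job is handed in at about 16.5 s; my first grip closed on top of the nut rather than round it (about 15 N at the wrist), so I opened, went 23 mm lower and gripped again.

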